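Mix the settled flux bottle upside down on the touch mixer

TASK

The flux in the closed square bottle has settled at the bottom. Turn the bottle completely upside down and gently press its cap, centred, onto the round rubber cup of the touch mixer, so that the sprung cup goes down clearly (more than 5 mm), and keep it pressed like that for a second. Then turn the bottle the right way up again, stand it wholly on its round cork-topped stand and let go; never drop the bottle, do not ram the mixer, and leave the solder reel and the red-capped bottle where they are.

Things in the scene. Friction and masses are not known exactly. Their poses are not given: they have to be found in the camera images.
- square_bottle: Closed square bottle, origin at its centre, half-way up: blue plastic, white label, orange band, white screw cap, fixed on, flat on top. 54 x 54 mm square (flat sides face its x and y, edges rounded 6 mm), 110 mm high; flat sides reach 80 mm up, the 48 mm wide cap is above 88 mm. z points from bottom to cap. 0.17 to 0.34 kg, balance point about 10 mm nearer the bottom. Starts upright on the stand.
- bottle_cap (a point): Centre of the flat top of the bottle's cap, 55 mm from the bottle's centre. The bottle is stable standing on its bottom, on this cap, or lying on a flat side (its centre is then 27 mm above what it lies on).
- stand: Bottle stand, fixed: round cork-topped plate 130 mm across on a slim column over a dark 124 mm foot. Its top is 70 mm above the worktop and flat, without a rim. Origin at the centre of its underside, z up.
- mixer: Touch mixer, fixed: white case 104 x 104 mm whose top is 72 mm above the worktop, with a round black rubber cup on top. Origin at the centre of its underside, z up. The front with knob and rocker faces -x of its own frame.
- cup_top (a point): Centre of the flat top of the mixer's round rubber cup (72 mm across, no rim), 95 mm above the worktop when up, straight over the mixer's origin. It goes down with the cup.
- mixer_cup (a joint): How far the mixer's cup is pressed down, in m: 0 up, 0.012 at its lower stop. A spring holds it up: it begins to move at about 4 N, takes about 9 N at 5 mm and 16 N at the stop, so it does not sink under the bottle's weight alone.
- microscope: Obstacle, does not move: green stereo microscope right of the work. Origin under its middle. It fills about x -0.2 to 0.17 and y -0.09 to 0.1 about its origin and is up to 0.45 m high, its eyepieces towards the robot: the arm has to pass above it. Beyond the stand and the mixer a lamp head hangs at x 0.62 to 0.70, y 0.21 to 0.29, 0.28 m above the worktop; a wall display begins 0.46 m up.
- reel_centre (a point): Centre of a loose bystander: orange solder reel standing flat, 60 mm in diameter and 28 mm high.
- red_cap_bottle_centre (a point): Centre (half-way up) of a loose bystander: small round white bottle with a red cap, 46 mm in diameter and 100 mm high.

How it is judged:
By the outcome, as a careful person would: the job done as asked, in the order asked, and still so for the second after the job is handed in, with the robot touching nothing.
It also fails if it takes over 64 s, if anything falls off the work surface, if the arm or the gripper's body presses on something with over 40 N, if the wrist force passes 120 N, or if a joint passes its speed limit or range.

ROBOT

A 6-joint arm with a two-finger parallel gripper is mounted at the origin on a cart in front of the work surface, level with it; the furniture and walls round the work are solid. World frame = base frame: x ahead of the robot, y to its left, z up, the work surface at z = 0. Lengths are in m, angles in degrees, forces in N, time in s.
With the tool pointing down it reaches from about 0.3 to 0.85 m from the base axis. Payload 5.4 kg.
Tool frame: the origin (TCP) lies midway between the tips of the shut fingers; the grasp point (between the pads) lies 19 mm behind it (bot.grip_depth is the distance from the TCP to the grasp point, in m); z points along the fingers, y is the line along which they close (so a half turn about z gives the same grasp; the last joint's range is limited). The gripper opens to 85 mm and grips with 20 to 120 N. Pads are 22 mm wide; open, the fingers measure 114 mm over their backs; the gripper's body (76 mm by 85 mm) begins 54 mm behind the grasp point. The pads swing forward as they close: fully open they stand 13 mm farther back than shut.
Start: joints at [-78.157, 9.076, 91.501, -0, 79.423, -12.038], TCP at [0.233, -0.526, 0.231] pointing down, gripper open.
Joint ranges: [-166.64, 166.64], [-54.1, 131.32], [10.49, 154.53], [-73.88, 253.88], [9.74, 151.15], [-171.62, 171.62]. Speed limits (degrees/s): [147.25, 147.25, 180, 180, 180, 180].

INTERFACE

Orientations are given as [roll, pitch, yaw] about the fixed x, y, z axes, in that order (R = Rz(yaw) Ry(pitch) Rx(roll)).
In Python, from rig import bot gives the robot as it stands. The module is installed in compiled form; this text tells all that it offers.
- The arm moves only by the shell command python3 -m creep 'ROWS' [FORCE]. ROWS is a JSON object of lists of equal length, an entry for each row: "xyz": the shift along the tool's x, y, z in cm, a list of three; "dr": the turn, a rotation vector about the tool's x, y, z in degrees, a list of three; "fingers": the finger opening in cm, from 0 to 8.54. In form: {"xyz": [[tx, ty, tz], ...], "dr": [[ax, ay, az], ...], "fingers": [fingers, ...]}. A call has 1 to 12 rows; each row is the pose to reach, as a shift and turn from the pose commanded when the call began, along the tool's axes at that moment; what a row does not reach only later rows make up. A row lasts 1/10 s, in which the tool goes at most 50 mm and 8.59 degrees, less where a joint would pass 70% of its speed; a pose out of reach is approached as far as the arm can. A call with a gripper value outside its range is refused whole. The fingers move at their own pace and stop on an object; FORCE is the grip in N (left out, the last holds). Time passes only in rows, so rows that repeat a pose let the fingers close. It gives the time, the measured TCP pose, the force, the opening and the grip force at its end, in the units of the state.
- bot.observe(): the state, without advancing time (a new reading comes with each control period).
- bot.capture(name): name is "side" or "top"; returns the picture (384x512x3 uint8, red, green, blue); there is no depth.
- bot.camera_params(name): a dict with "mtx" (3x3 intrinsics, pixels), "world_from_camera" (4x4, takes a point from camera to world coordinates). Camera axes: x right, y up, looking along -z (the intrinsics and any distortion apply to the point x, -y, -z); pixel columns grow to the right and rows downward; lengths in m; the calibration is good to about 2 mm. A picture is of the moment at which its call begins. camera_params takes no time and is no camera call.
- bot.finish_job(): hands the job in; it is judged then, once.
The state is a dict: "clock": time; "joints": joint angles; "dq": joint speeds; "tau": joint torques, N m; "eef_pos": TCP position; "tcp_rot": TCP orientation; "wrist_force": force on the tool from outside, world axes, zero at the start; "moment": the same for the moment, N m; "width": finger opening in m; "finger_force": force on a finger pad.
Only numpy, scipy, OpenCV 4.12 (cv2) and the standard library are available. Lean on these libraries where they do the work, as an engineer would, in place of code of your own. Each camera call takes 0.05 s, during which the arm holds its last target. There are 200 camera calls.

## Working session

There is one attempt and no reset: what is moved stays moved. The work goes in short steps, Python scripts to look and compute and a shell command to move; the robot and the scene stay as the last step left them, time stands still between calls to the robot, and variables do not carry over. Pictures are saved under pics/ and viewed, at most 10 in all, crops included, and the job is handed in when it is done.

```bash
mkdir -p pics; python3 - <<'E'
from rig import bot
import cv2,numpy as np
for n in("side","top"):
    im=bot.capture(n); cv2.imwrite(f"pics/{n}0.png",im[:,:,::-1])
    p=bot.camera_params(n); print(n,{k:(np.round(v,3).tolist() if not isinstance(v,str) else v) for k,v in p.items()})
s=bot.observe();print(s)
E
```

```text
side {'mtx': [[370.693, 0.0, 259.692], [0.0, 370.693, 189.28], [0.0, 0.0, 1.0]], 'world_from_camera': [[0.996, 0.057, -0.071, 0.477], [-0.091, 0.677, -0.73, -0.564], [0.006, 0.734, 0.68, 0.793], [0.0, 0.0, 0.0, 1.0]]}
top {'mtx': [[399.342, 0.0, 252.077], [0.0, 399.342, 192.104], [0.0, 0.0, 1.0]], 'world_from_camera': [[-0.018, 0.989, -0.146, 0.386], [-1.0, -0.018, -0.002, 0.16], [-0.004, 0.146, 0.989, 1.048], [0.0, 0.0, 0.0, 1.0]]}
{'clock': 0.1, 'joints': array([-7.81584831e+01,  9.10764889e+00,  9.15650354e+01, -2.11697421e-04,
        7.94238864e+01, -1.20376970e+01]), 'dq': array([-0.02104583, -0.0992059 , -0.11988682, -0.07180025,  0.05975035,
        0.03303893]), 'tau': array([ 8.22969332e-05, -3.96986997e+01, -3.32338929e+01, -1.97191080e-04,
        4.13479196e-03, -1.43522442e-06]), 'eef_pos': array([ 0.23263275, -0.52524569,  0.23042832]), 'tcp_rot': array([-1.79905509e+02, -1.99368440e-02,  2.38792365e+01]), 'wrist_force': array([ 0.72092392,  0.24208478, -0.19967867]), 'moment': array([-0.03842166, -0.03492097, -0.02042911]), 'finger_force': 0.0, 'width': 0.08520528332352416}
```

View pics/side0.png

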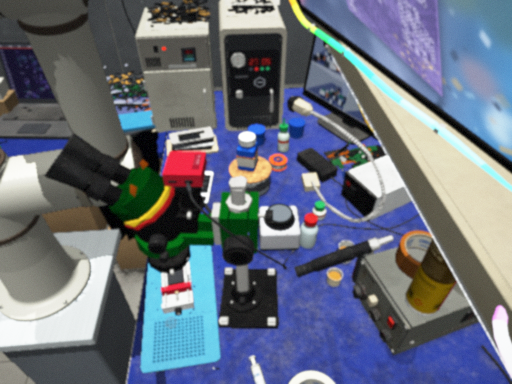

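View pics/top0.png

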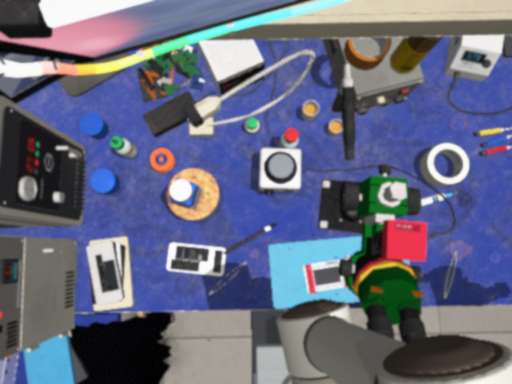

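The side view shows the bottle on its stand at about (247,150), the mixer at (280,225), the red-capped bottle at (310,230) and the reel at (278,161). In the top view the cap is at (182,191), the cork at (193,194), the mixer at (280,169), the red cap at (290,137), the reel at (162,159), and the microscope to the right.

```bash
cat > h.py <<'E'
from rig import bot
import cv2,numpy as np
def ray(n,u,v):
    p=bot.camera_params(n);K=np.array(p["mtx"]);T=np.array(p["world_from_camera"])
    d=np.linalg.inv(K)@[u,v,1];return T[:3,3],T[:3,:3]@(d*[1,-1,-1])
def onz(n,u,v,z):
    o,d=ray(n,u,v);return (o+d*(z-o[2])/d[2])[:2]
def proj(n,P):
    p=bot.camera_params(n);K=np.array(p["mtx"]);T=np.array(p["world_from_camera"])
    c=T[:3,:3].T@(np.array(P)-T[:3,3]);q=K@(c*[1,-1,-1]);return q[:2]/q[2]
def blob(m,seed):
    k,l,s,c=cv2.connectedComponentsWithStats(m.astype(np.uint8))
    i=min((i for i in range(1,k) if s[i,4]>15),key=lambda i:np.hypot(*(c[i]-seed)))
    return (l==i).astype(np.uint8),c[i],s[i]
E
python3 - <<'E'
from h import *
t=cv2.imread("pics/top0.png");s=cv2.imread("pics/side0.png")
H,S,V=[a.astype(int) for a in cv2.split(cv2.cvtColor(t,cv2.COLOR_BGR2HSV))]
def show(name,m,seed,z,shape=None):
    b,c,st=blob(m,seed); ct=max(cv2.findContours(b,0,2)[0],key=cv2.contourArea)
    pts=np.array([onz("top",*p[0],z) for p in ct],np.float32)
    if shape=="rect": r=cv2.minAreaRect(pts*1000);print(name,c,r)
    else: r=cv2.minEnclosingCircle(pts*1000);print(name,c,r[0],2*r[1],"cent",onz("top",*c,z))
show("cork",(H>8)&(H<25)&(S>70)&(V>110),(193,194),.07)
show("cap",(S<60)&(V>150),(182,191),.165)
show("case",(S<60)&(V>140),(280,169),.072,"rect")
show("cup",(V<110)&(S<90),(280,166),.095)
show("red",((H<8)|(H>172))&(S>140),(290,137),.1)
show("reel",(H<14)&(S>150)&(V>140),(162,159),.028)
a=cv2.resize(t[150:230,130:230],(400,320),interpolation=2);b=cv2.resize(s[110:270,205:335],(390,480),interpolation=2)
o=np.zeros((480,790,3),np.uint8);o[:320,:400]=a;o[:,400:]=b;cv2.imwrite("pics/crop0.png",o)
E
```

```text
cork [197.57622174 194.96644785] (528.3106689453125, 309.82574462890625) 130.64820861816406 cent [0.52575179 0.29699168]
cap [180.31050228 189.7283105 ] (527.5234375, 321.95843505859375) 58.71052932739258 cent [0.52471376 0.32241845]
case [281.28855721 166.76218905] ((602.2848510742188, 90.79208374023438), (104.4361343383789, 130.2574462890625), 87.94802856445312)
cup [278.604 171.308] (586.8222045898438, 93.35616302490234) 76.46307373046875 cent [0.57660398 0.09658128]
red [290.9389313 134.9389313] (665.6712646484375, 64.02810668945312) 32.21159362792969 cent [0.66580564 0.06419154]
reel [162.36263736 160.63736264] (625.443359375, 396.5107421875) 62.39290237426758 cent [0.62415252 0.39518476]
```

View pics/crop0.png

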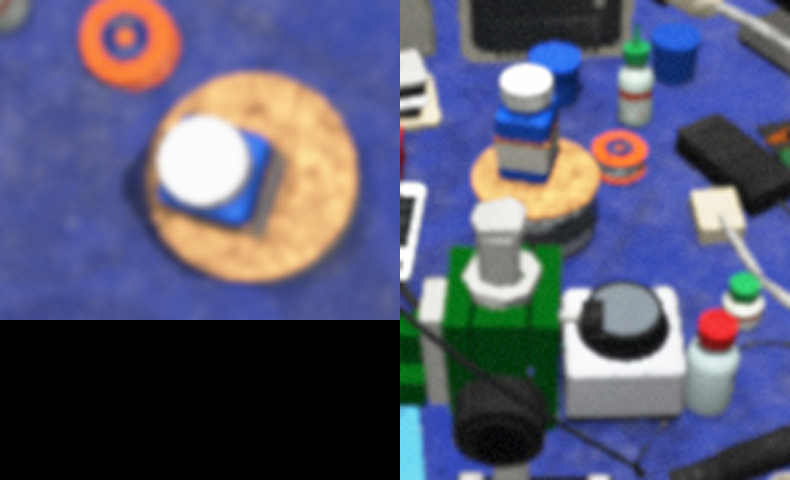

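Top crop: the cap centre is at about full-image (181,190). The shoulder edges give a bottle yaw of about -12.5°. The bottle stands left of the stand's centre and the cup is clear. I'll raise the arm and tilt it slightly to learn the wrist's behaviour.

```bash
cat > log.py <<'E'
from rig import bot
import json,numpy as np
s=bot.observe();open("log.jsonl","a").write(json.dumps({k:np.array(v).tolist() for k,v in s.items()})+"\n")
print("J",np.round(s["joints"],1),"P",np.round(s["eef_pos"],3),"R",np.round(s["tcp_rot"],1),"F",np.round(s["wrist_force"],1))
E
python3 log.py
python3 -m creep '{"xyz":[[0,0,-3],[0,0,-6],[0,0,-10],[0,0,-14],[0,0,-18],[0,0,-22],[0,0,-26],[0,0,-27],[0,0,-27]],"dr":[[0,0,0],[0,0,0],[0,0,0],[0,0,0],[0,0,0],[0,0,0],[0,0,0],[0,0,0],[0,0,0]],"fingers":[8.5,8.5,8.5,8.5,8.5,8.5,8.5,8.5,8.5]}'; python3 log.py
python3 -m creep '{"xyz":[[0,0,0],[0,0,0],[0,0,0],[0,0,0],[0,0,0],[0,0,0]],"dr":[[0,-5,0],[0,-10,0],[0,-15,0],[0,-20,0],[0,-20,0],[0,-20,0]],"fingers":[8.5,8.5,8.5,8.5,8.5,8.5]}'; python3 log.py
python3 - <<'E'
from h import *
print("cap",onz("top",180.7,190,.18), "side cap", onz("side",205+526/3-400/3,110+76/3,.18))
print("mic",onz("top",400,190,.45),"side cup",onz("side",205+(627-400)/3,110+310/3,.095))
E
```

```text
J [-78.2   9.1  91.6  -0.   79.4 -12. ] P [ 0.233 -0.525  0.23 ] R [-179.9   -0.    23.9] F [ 0.7  0.2 -0.2]
clock: 1.0
eef_pos: [0.2329, -0.5262, 0.503]
tcp_rot: [179.8, 0.0, 23.9]
wrist_force: [0.3, -0.2, -0.3]
width: 0.0849
finger_force: 0.0
J [-78.2   8.4  62.    0.  109.4 -12. ] P [ 0.233 -0.526  0.503] R [179.8   0.   23.9] F [ 0.3 -0.2 -0.3]
clock: 1.6
eef_pos: [0.233, -0.5254, 0.4992]
tcp_rot: [-179.8, 19.9, 24.0]
wrist_force: [0.6, 0.9, 0.4]
width: 0.0849
finger_force: 0.0
J [-67.7   9.3  63.5 -20.7 105.8  -7.6] P [ 0.233 -0.525  0.499] R [-179.8   19.9   24. ] F [0.6 0.9 0.4]
cap [0.52173166 0.3188019 ] side cap [0.52544051 0.32529132]
mic [ 0.47326064 -0.06243893] side cup [0.59572212 0.08973256]
```

```bash

python3 -m creep '{"xyz":[[3.5,0,-0.2],[6.9,0,-1],[10.2,0,-2.2],[13.2,0,-3.8],[16.1,0,-5.9],[18.6,0,-8.3]],"dr":[[0,8,0],[0,16,0],[0,24,0],[0,32,0],[0,40,0],[0,48,0]],"fingers":[8.5,8.5,8.5,8.5,8.5,8.5]}' >/dev/null; python3 log.py
python3 -m creep '{"xyz":[[3.5,0,-0.2],[6.9,0,-1],[10.2,0,-2.2],[13.2,0,-3.8],[16.1,0,-5.9],[18.6,0,-8.3],[18.6,0,-8.3]],"dr":[[0,8,0],[0,16,0],[0,24,0],[0,32,0],[0,40,0],[0,48,0],[0,48,0]],"fingers":[8.5,8.5,8.5,8.5,8.5,8.5,8.5]}'; python3 log.py
cat > kin.py <<'E'
import json,numpy as np
from scipy.spatial.transform import Rotation as Ro
from scipy.optimize import least_squares
def rots(q):
    q=np.array(q);r=[Ro.from_euler("z",q[0],degrees=True)]
    r.append(r[-1]*Ro.from_euler("y",q[1],degrees=True))
    r.append(r[-1]*Ro.from_euler("y",q[2],degrees=True))
    r.append(r[-1]*Ro.from_euler("z",q[3],degrees=True))
    r.append(r[-1]*Ro.from_euler("y",q[4],degrees=True))
    r.append(r[-1]*Ro.from_euler("z",q[5],degrees=True)); return r
def orient(q,off=90): return rots(q)[-1]*Ro.from_euler("z",off,degrees=True)
D=[json.loads(l) for l in open("log.jsonl")]
def rows(q):
    R=[x.as_matrix() for x in rots(q)]
    # base height, shoulder (x), link2 (z, y), link3 (x, z), tool(z)
    return np.stack([[0,0,1],R[0][:,0],R[0][:,1],R[1][:,2],R[2][:,0],R[2][:,2],R[4][:,2],R[4][:,0],R[3][:,0]],1)
A=np.vstack([rows(d["joints"]) for d in D]);b=np.hstack([d["eef_pos"] for d in D])
c=np.linalg.lstsq(A,b,rcond=1e-3)[0]
if __name__=="__main__":
    print("coef",np.round(c,3),"res mm",np.round(1000*(A@c-b),1).reshape(-1,3).tolist())
    for d in D:
        e=orient(d["joints"]).inv()*Ro.from_euler("xyz",d["tcp_rot"],degrees=True);print(np.round(e.as_rotvec(degrees=True),1))
E
python3 kin.py
```

```text
J [-72.3   8.2  64.9  29.8 107.7   2.9] P [ 0.419 -0.444  0.516] R [-180.   -28.4   23.8] F [ 0.5 -0.5 -0.2]
clock: 2.9
eef_pos: [0.5322, -0.394, 0.6766]
tcp_rot: [-180.0, -76.1, 23.7]
wrist_force: [-0.3, 0.6, -0.1]
width: 0.0848
finger_force: 0.0
J [-75.1   6.9  70.2  78.2 101.5  10.6] P [ 0.532 -0.394  0.677] R [-180.   -76.1   23.7] F [-0.3  0.6 -0.1]
coef [0.298 0.    0.12  0.386 0.048 0.519 0.305 0.    0.   ] res mm [[-0.0, 0.0, 0.0], [-0.0, -0.0, 0.0], [0.0, -0.0, 0.0], [-0.0, -0.0, 0.0], [-0.0, -0.0, 0.0]]
[ 0.  0. -0.]
[-0. -0. -0.]
[-0. -0. -0.]
[ 0.  0. -0.]
[0. 0. 0.]
```

```bash
cat >> kin.py <<'E'
C=np.array([.298,0,.12,.386,.048,.519,.305,0,0])
LO=np.array([-166.6,-54.1,10.49,-73.88,9.74,-171.6]);HI=np.array([166.6,131.3,154.5,253.88,151.15,171.6])
def fk(q): return rows(q)@C, orient(q)
def pose(psi,up,el=0):
    "tool z at azimuth psi, elevation el; tool x up (1) or down (-1)"
    z=Ro.from_euler("zy",[psi,-el],degrees=True).apply([1,0,0]);x=up*Ro.from_euler("zy",[psi,-el],degrees=True).apply([0,0,1])
    return Ro.from_matrix(np.stack([x,np.cross(z,x),z],1))
def ik(p,R,q0):
    f=lambda q:np.r_[(fk(q)[0]-p)*5,(fk(q)[1].inv()*R).as_rotvec()]
    s=least_squares(f,np.clip(q0,LO+1,HI-1),bounds=(LO,HI),x_scale=50);return s.x,np.abs(s.fun).max()
def ikall(p,R,n=25,seed=0):
    g=np.random.default_rng(seed);out=[]
    for i in range(n):
        q,e=ik(p,R,LO+(HI-LO)*g.random(6)*.8+.1*(HI-LO))
        if e<2e-3 and not any(np.abs(q-o).max()<3 for o in out): out.append(q)
    return out
def pts(q):
    R=[x.as_matrix() for x in rots(q)];s=np.array([0,0,.298])+R[0][:,1]*.12;e=s+.386*R[1][:,2];w=e+.048*R[2][:,0]+.519*R[2][:,2];return e,w
E
python3 - <<'E'
from kin import *
B=np.array([.5235,.321]);M=np.array([.589,.092])
for nm,c,z,ps in(("stand",B,.125,(-12.5,77.5,-102.5)),("mixer",M,.15,(-75,-60,-45,-30,-15,0,20))):
  for psi in ps:
    for up in(1,-1):
      R=pose(psi,up);p=np.r_[c,z]+.019*R.as_matrix()[:,2]
      for q in ikall(p,R): e,w=pts(q);print(nm,psi,up,np.round(q),"elb",np.round(e,2),"wr",np.round(w,2))
E
```

```text
stand -12.5 1 [  42.   37.  114.  238.   74. -114.] elb [0.09 0.25 0.6 ] wr [0.24 0.38 0.12]
stand -12.5 -1 [ 42.  37. 114. 238.  74.  66.] elb [0.09 0.25 0.6 ] wr [0.24 0.38 0.12]
stand 77.5 1 [-10.  38. 113.  92.  89. -61.] elb [0.25 0.08 0.6 ] wr [0.46 0.04 0.13]
stand 77.5 -1 [-10.  38. 113.  92.  89. 119.] elb [0.25 0.08 0.6 ] wr [0.46 0.04 0.13]
stand -102.5 1 [  37.   77.   37.  -64.  134. -145.] elb [0.23 0.32 0.38] wr [0.59 0.6  0.13]
stand -102.5 -1 [ 37.  77.  37. -64. 134.  35.] elb [0.23 0.32 0.38] wr [0.59 0.6  0.13]
mixer -45 1 [  23.   36.  111.  251.   78. -121.] elb [0.16 0.2  0.61] wr [0.39 0.29 0.15]
mixer -45 -1 [ 23.  36. 111. 251.  78.  59.] elb [0.16 0.2  0.61] wr [0.39 0.29 0.15]
mixer -30 1 [  18.   30.  122.  231.   72. -111.] elb [0.15 0.17 0.63] wr [0.34 0.23 0.15]
mixer -30 -1 [ 18.  30. 122. 231.  72.  69.] elb [0.15 0.17 0.63] wr [0.34 0.23 0.15]
mixer -15 1 [   8.   26.  130.  205.   68. -100.] elb [0.15 0.14 0.64] wr [0.31 0.17 0.15]
mixer -15 -1 [  8.  26. 130. 205.  68.  80.] elb [0.15 0.14 0.64] wr [0.31 0.17 0.15]
mixer 0 1 [ -5.  23. 136. 174.  69. -88.] elb [0.16 0.11 0.65] wr [0.3  0.09 0.15]
mixer 0 -1 [ -5.  23. 136. 174.  69.  92.] elb [0.16 0.11 0.65] wr [0.3  0.09 0.15]
mixer 20 1 [-23.  24. 135. 135.  75. -75.] elb [0.19 0.05 0.65] wr [ 0.32 -0.01  0.15]
mixer 20 -1 [-23.  24. 135. 135.  75. 105.] elb [0.19 0.05 0.65] wr [ 0.32 -0.01  0.15]
```

```bash
cat > plan.py <<'E'
from kin import *
from scipy.spatial.transform import Slerp
def walk(q,P,R,step=8,n=None):
    "synchronous straight path; returns joint path"
    p0,R0=fk(q);a=(R0.inv()*R).magnitude()*57.3;m=int(np.ceil(max(a/step,np.linalg.norm(P-p0)/.045,1)))
    out=[];sl=Slerp([0,1],Ro.concatenate([R0,R]))
    for i in range(1,m+1):
        q,e=ik(p0+(P-p0)*i/m,sl(i/m),q);out.append((q,e))
    return out
def rel(q0,P,R):
    p0,R0=fk(q0);return np.round(R0.inv().apply(P-p0)*100,2).tolist(),np.round((R0.inv()*R).as_rotvec(degrees=True),1).tolist()
E
cat > try1.py <<'E'
from plan import *
q=np.array(D[-1]["joints"])
R=pose(-12.5,1);G=np.r_[.5235,.321,.13]+.019*R.as_matrix()[:,2]
K=[fk(k) for k in ([-40,-10,80,90,100,0],[15,-15,85,110,100,-20],[42,-10,95,180,95,-70])]
qq=ik(G+[0,0,.12],R,[42,30,114,238,74,-114])[0]
K+=[fk([42,5,112,225,80,-100]),(G+[0,0,.12],R)]
for P,Rr in K:
    P=np.round(P,3);x=walk(q,P,Rr);print("KEY",rel(q,P,Rr),"rows",len(x),"maxerr",round(max(e for _,e in x),4))
    for k,(a,e) in enumerate(x):
        if k%3==0 or k==len(x)-1: el,w=pts(a);print("  ",np.round(a),"w",np.round(w,2),"t",np.round(fk(a)[0],2),"maxdq",round(np.abs(a-q).max()) )
        q=a
E
python3 try1.py
```

```text
KEY ([16.48, -41.34, 18.62], [33.3, 16.1, -24.4]) rows 11 maxerr 0.0
   [-73.   4.  73.  80. 103.   9.] w [ 0.27 -0.49  0.75] t [ 0.54 -0.35  0.69] maxdq 3
   [-67.  -4.  80.  85. 105.   6.] w [ 0.3  -0.4   0.76] t [ 0.54 -0.22  0.72] maxdq 2
   [-57.  -9.  82.  88. 105.   4.] w [ 0.34 -0.32  0.78] t [ 0.55 -0.1   0.75] maxdq 4
   [-45. -10.  81.  90. 101.   1.] w [ 0.39 -0.22  0.8 ] t [0.56 0.03 0.78] maxdq 5
   [-40. -10.  80.  90. 100.  -0.] w [ 0.41 -0.19  0.81] t [0.57 0.07 0.79] maxdq 5
KEY ([26.72, -45.13, 15.22], [44.3, 47.0, -15.4]) rows 13 maxerr 0.0
   [-39. -12.  83.  93. 102.  -1.] w [ 0.4  -0.17  0.81] t [0.54 0.1  0.8 ] maxdq 3
   [-32. -18.  89. 102. 106.  -3.] w [ 0.39 -0.1   0.79] t [0.46 0.2  0.82] maxdq 3
   [-20. -22.  92. 107. 107.  -6.] w [ 0.38 -0.01  0.79] t [0.37 0.29 0.84] maxdq 4
   [ -4. -21.  91. 110. 104. -12.] w [0.37 0.09 0.79] t [0.29 0.38 0.86] maxdq 6
   [ 15. -15.  85. 110. 100. -20.] w [0.36 0.22 0.8 ] t [0.2  0.47 0.88] maxdq 6
KEY ([11.75, 4.73, -7.58], [-55.4, 54.3, -19.8]) rows 11 maxerr 0.0
   [ 15. -17.  89. 116.  98. -23.] w [0.35 0.22 0.7
[... 552 characters left out ...]
8 0.55] t [0.32 0.35 0.84] maxdq 3
   [ 42.  -7. 115. 204.  88. -87.] w [0.24 0.38 0.48] t [0.39 0.35 0.74] maxdq 4
   [ 42.  -0. 115. 216.  84. -94.] w [0.25 0.39 0.43] t [0.47 0.35 0.64] maxdq 4
   [  42.    5.  112.  225.   80. -100.] w [0.27 0.41 0.4 ] t [0.52 0.34 0.57] maxdq 4
KEY ([-20.74, 19.36, -15.0], [-9.7, -32.0, -37.1]) rows 8 maxerr 0.0
   [  42.    5.  115.  227.   78. -103.] w [0.26 0.4  0.38] t [0.52 0.34 0.53] maxdq 3
   [  42.    9.  119.  233.   73. -112.] w [0.24 0.38 0.32] t [0.53 0.33 0.41] maxdq 3
   [  42.   15.  120.  240.   68. -123.] w [0.24 0.38 0.27] t [0.54 0.32 0.29] maxdq 4
   [  42.   18.  119.  242.   67. -127.] w [0.24 0.38 0.25] t [0.54 0.32 0.25] maxdq 4
```

```bash
python3 - <<'E'
from h import *
def tri(a,b):
    o1,d1=ray("side",*a);o2,d2=ray("top",*b);d1/=np.linalg.norm(d1);d2/=np.linalg.norm(d2)
    t=np.linalg.lstsq(np.stack([d1,-d2],1),o2-o1,rcond=None)[0];p=o1+d1*t[0];q=o2+d2*t[1];return (p+q)/2,np.linalg.norm(p-q)
for n in("side","top"):
    m=cv2.cvtColor(cv2.imread(f"pics/{n}0.png"),cv2.COLOR_BGR2HSV)
    H,S,V=[m[:,:,i].astype(int) for i in range(3)]
    for nm,(a,b) in dict(yellow=(24,30),lime=(31,45),green=(46,75),cyan=(80,95)).items():
        k=(H>=a)&(H<=b)&(S>110)&(V>170)
        if n=="top":k[90:]=0
        else:k[:,:285]=0;k[340:]=0
        ys,xs=np.nonzero(k);print(n,nm,len(xs),np.median(xs) if len(xs) else 0,np.median(ys) if len(xs) else 0)
E
sed -i 's/\[-40,-10,80,90,100,0\],\[15,-15,85,110,100,-20\]/[-40,-25,95,90,100,0],[15,-22,92,110,100,-20]/' try1.py; python3 try1.py
```

```text
side yellow 115 296.0 9.0
side lime 79 304.0 22.0
side green 134 321.0 41.5
side cyan 337 350.0 58.0
top yellow 384 99.0 67.0
top lime 48 138.5 60.0
top green 172 170.0 46.5
top cyan 849 239.0 26.0
KEY ([12.54, -49.99, 15.18], [33.3, 16.1, -24.4]) rows 12 maxerr 0.0
   [-74.   3.  74.  80. 103.   9.] w [ 0.26 -0.48  0.75] t [ 0.53 -0.35  0.68] maxdq 4
   [-70.  -8.  85.  84. 107.   5.] w [ 0.27 -0.39  0.75] t [ 0.52 -0.22  0.71] maxdq 3
   [-62. -17.  92.  88. 107.   4.] w [ 0.29 -0.3   0.76] t [ 0.51 -0.09  0.73] maxdq 3
   [-51. -23.  95.  90. 104.   2.] w [ 0.32 -0.2   0.77] t [0.5  0.05 0.75] maxdq 4
   [-40. -25.  95.  90. 100.   0.] w [ 0.34 -0.13  0.78] t [0.49 0.13 0.76] maxdq 6
KEY ([25.71, -38.71, 10.44], [44.3, 47.0, -15.4]) rows 11 maxerr 0.0
   [-39. -27.  97.  94. 103.  -0.] w [ 0.33 -0.11  0.78] t [0.46 0.16 0.77] maxdq 4
   [-30. -31. 100. 103. 107.  -2.] w [ 0.32 -0.05  0.77] t [0.37 0.25 0.8 ] maxdq 4
   [-14. -31. 100. 109. 105.  -7.] w [0.32 0.05 0.77] t [0.28 0.34 0.83] maxdq 6
   [  8. -25.  95. 110. 101. -17.] w [0.32 0.16 0.78] t [0.19 0.43 0.86] maxdq 7
   [ 
[... 746 characters left out ...]
8 0.55] t [0.32 0.35 0.84] maxdq 3
   [ 42.  -7. 115. 204.  88. -87.] w [0.24 0.38 0.48] t [0.39 0.35 0.74] maxdq 4
   [ 42.  -0. 115. 216.  84. -94.] w [0.25 0.39 0.43] t [0.47 0.35 0.64] maxdq 4
   [  42.    5.  112.  225.   80. -100.] w [0.27 0.41 0.4 ] t [0.52 0.34 0.57] maxdq 4
KEY ([-20.74, 19.36, -15.0], [-9.7, -32.0, -37.1]) rows 8 maxerr 0.0
   [  42.    5.  115.  227.   78. -103.] w [0.26 0.4  0.38] t [0.52 0.34 0.53] maxdq 3
   [  42.    9.  119.  233.   73. -112.] w [0.24 0.38 0.32] t [0.53 0.33 0.41] maxdq 3
   [  42.   15.  120.  240.   68. -123.] w [0.24 0.38 0.27] t [0.54 0.32 0.29] maxdq 4
   [  42.   18.  119.  242.   67. -127.] w [0.24 0.38 0.25] t [0.54 0.32 0.25] maxdq 4
```

```bash

python3 -m creep '{"xyz":[[1,-4.2,1.3],[2,-8.4,2.5],[3.1,-12.5,3.8],[4.2,-16.7,5.1],[5.2,-20.8,6.3],[6.3,-25,7.6],[7.3,-29.2,8.9],[8.4,-33.3,10.1],[9.4,-37.5,11.4],[10.5,-41.7,12.7],[11.5,-45.8,13.9],[12.5,-50,15.2]],"dr":[[2.8,1.3,-2],[5.6,2.7,-4.1],[8.3,4,-6.1],[11.1,5.4,-8.1],[13.9,6.7,-10.2],[16.7,8.1,-12.2],[19.4,9.4,-14.2],[22.2,10.7,-16.3],[25,12.1,-18.3],[27.8,13.4,-20.3],[30.5,14.8,-22.4],[33.3,16.1,-24.4]],"fingers":[8.5,8.5,8.5,8.5,8.5,8.5,8.5,8.5,8.5,8.5,8.5,8.5]}' ; python3 log.py
python3 -m creep '{"xyz":[[2.1,-3.2,0.9],[4.3,-6.5,1.7],[6.4,-9.7,2.6],[8.6,-12.9,3.5],[10.7,-16.1,4.4],[12.9,-19.4,5.2],[15,-22.6,6.1],[17.1,-25.8,7],[19.3,-29,7.8],[21.4,-32.3,8.7],[23.6,-35.5,9.6],[25.7,-38.7,10.4]],"dr":[[3.7,3.9,-1.3],[7.4,7.8,-2.6],[11.1,11.8,-3.8],[14.8,15.7,-5.1],[18.5,19.6,-6.4],[22.2,23.5,-7.7],[25.8,27.4,-9],[29.5,31.3,-10.3],[33.2,35.3,-11.6],[36.9,39.2,-12.8],[40.6,43.1,-14.1],[44.3,47,-15.4]],"fingers":[8.5,8.5,8.5,8.5,8.5,8.5,8.5,8.5,8.5,8.5,8.5,8.5]}' ; python3 log.py
sed -i 's/^for P,Rr in K:/K=K[2:]\nfor P,Rr in K:/' try1.py; python3 try1.py | grep -A1 KEY
```

```text
clock: 4.1
eef_pos: [0.493, 0.1371, 0.7601]
tcp_rot: [100.9, -69.9, 139.2]
wrist_force: [1.1, -0.4, -0.6]
width: 0.0849
finger_force: 0.0
J [-39.8 -25.1  95.1  89.6 100.   -0.1] P [0.493 0.137 0.76 ] R [100.9 -69.9 139.2] F [ 1.1 -0.4 -0.6]
clock: 5.3
eef_pos: [0.1598, 0.4614, 0.8655]
tcp_rot: [69.2, -44.1, -133.3]
wrist_force: [1.2, 0.1, -0.2]
width: 0.0849
finger_force: 0.0
J [ 15.3 -21.9  92.  109.8 100.  -20.1] P [0.16  0.461 0.866] R [  69.2  -44.1 -133.3] F [ 1.2  0.1 -0.2]
KEY ([10.23, 9.15, -8.62], [-55.6, 54.3, -19.9]) rows 11 maxerr 0.0
   [ 15. -23.  96. 116.  98. -23.] w [0.31 0.21 0.76] t [0.17 0.45 0.88] maxdq 6
--
KEY ([-6.13, 24.83, -43.84], [-49.6, -41.2, -37.6]) rows 12 maxerr 0.0
   [ 42. -11. 100. 183.  94. -72.] w [0.25 0.39 0.64] t [0.24 0.36 0.94] maxdq 5
--
KEY ([-20.74, 19.36, -15.0], [-9.7, -32.0, -37.1]) rows 8 maxerr 0.0
   [  42.    5.  115.  227.   78. -103.] w [0.26 0.4  0.38] t [0.52 0.34 0.53] maxdq 3
```

```bash

python3 -m creep '{"xyz":[[0.9,0.8,-0.7],[1.7,1.5,-1.4],[2.6,2.3,-2.2],[3.4,3.1,-2.9],[4.3,3.8,-3.6],[5.1,4.6,-4.3],[6,5.3,-5],[6.8,6.1,-5.7],[7.7,6.9,-6.5],[8.5,7.6,-7.2],[9.4,8.4,-7.9],[10.2,9.2,-8.6]],"dr":[[-4.6,4.5,-1.7],[-9.3,9,-3.3],[-13.9,13.6,-5],[-18.5,18.1,-6.6],[-23.2,22.6,-8.3],[-27.8,27.1,-10],[-32.4,31.7,-11.6],[-37.1,36.2,-13.3],[-41.7,40.7,-14.9],[-46.3,45.2,-16.6],[-51,49.8,-18.2],[-55.6,54.3,-19.9]],"fingers":[8.5,8.5,8.5,8.5,8.5,8.5,8.5,8.5,8.5,8.5,8.5,8.5]}' >/dev/null; python3 log.py
python3 -m creep '{"xyz":[[-0.5,2.1,-3.7],[-1,4.1,-7.3],[-1.5,6.2,-11],[-2,8.3,-14.6],[-2.6,10.3,-18.3],[-3.1,12.4,-21.9],[-3.6,14.5,-25.6],[-4.1,16.6,-29.2],[-4.6,18.6,-32.9],[-5.1,20.7,-36.5],[-5.6,22.8,-40.2],[-6.1,24.8,-43.8]],"dr":[[-4.1,-3.4,-3.1],[-8.3,-6.9,-6.3],[-12.4,-10.3,-9.4],[-16.5,-13.7,-12.5],[-20.7,-17.2,-15.7],[-24.8,-20.6,-18.8],[-28.9,-24,-21.9],[-33.1,-27.5,-25.1],[-37.2,-30.9,-28.2],[-41.3,-34.3,-31.3],[-45.5,-37.8,-34.5],[-49.6,-41.2,-37.6]],"fingers":[8.5,8.5,8.5,8.5,8.5,8.5,8.5,8.5,8.5,8.5,8.5,8.5]}' ; python3 log.py
sed -i 's/^K=K\[2:\]/K=K[4:]/' try1.py; python3 try1.py
python3 - <<'E'
from h import *
t=cv2.resize(bot.capture("top")[120:250,130:350][:,:,::-1],(660,390),interpolation=2);cv2.imwrite("pics/t1.png",t)
E
```

```text
J [ 42.   -9.8  94.8 180.3  95.  -70.3] P [0.22  0.357 0.976] R [   3.1    9.5 -118. ] F [ 0.1 -0.6  0.5]
clock: 7.7
eef_pos: [0.5215, 0.3446, 0.5676]
tcp_rot: [-44.3, -41.4, -138.1]
wrist_force: [-0.2, -0.4, -0.1]
width: 0.0849
finger_force: 0.0
J [  42.1    5.   112.   225.4   79.9 -100.3] P [0.522 0.345 0.568] R [ -44.3  -41.4 -138.1] F [-0.2 -0.4 -0.1]
KEY ([-20.8, 19.23, -14.75], [-9.5, -31.7, -36.9]) rows 8 maxerr 0.0
   [  42.    5.  115.  227.   78. -103.] w [0.26 0.4  0.38] t [0.52 0.34 0.53] maxdq 3
   [  42.    9.  119.  233.   73. -113.] w [0.24 0.38 0.32] t [0.53 0.33 0.41] maxdq 3
   [  42.   15.  120.  240.   68. -123.] w [0.24 0.38 0.27] t [0.54 0.32 0.29] maxdq 4
   [  42.   18.  119.  242.   67. -127.] w [0.24 0.38 0.25] t [0.54 0.32 0.25] maxdq 4
```

View pics/t1.png

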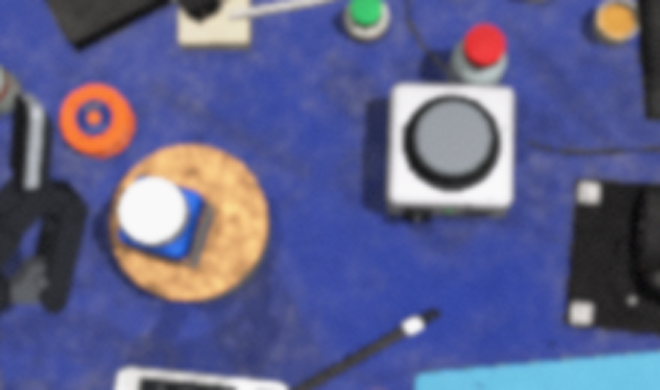

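The crop shows the cap centre at full-image (180.7,189.7), the cup top at about (281,166) and the case centre at (280.7,168.3). Nothing has moved.

```bash
python3 - <<'E'
from h import *
from plan import *
print("cap",onz("top",180.7,189.7,.18),"cup",onz("top",281,166,.095),"case",onz("top",280.7,168.3,.072),"red",onz("top",130+485/3,120+45/3,.1))
q=bot.observe()["joints"];R=pose(-13,1);P=np.r_[.522,.320,.25]+.019*R.as_matrix()[:,2]
print(rel(q,P,R))
E
```

```text
cap [0.52239994 0.31880742] cup [0.58965896 0.0903851 ] case [0.58874608 0.08961181] red [0.6656169  0.06241412]
([-20.43, 19.02, -14.54], [-9.7, -31.0, -36.8])
```

```bash

python3 -m creep '{"xyz":[[-2,1.9,-1.5],[-4.1,3.8,-2.9],[-6.1,5.7,-4.4],[-8.2,7.6,-5.8],[-10.2,9.5,-7.3],[-12.3,11.4,-8.7],[-14.3,13.3,-10.2],[-16.3,15.2,-11.6],[-18.4,17.1,-13.1],[-20.4,19,-14.5],[-20.4,19,-14.5]],"dr":[[-1,-3.1,-3.7],[-1.9,-6.2,-7.4],[-2.9,-9.3,-11],[-3.9,-12.4,-14.7],[-4.9,-15.5,-18.4],[-5.8,-18.6,-22.1],[-6.8,-21.7,-25.8],[-7.8,-24.8,-29.4],[-8.7,-27.9,-33.1],[-9.7,-31,-36.8],[-9.7,-31,-36.8]],"fingers":[8.5,8.5,8.5,8.5,8.5,8.5,8.5,8.5,8.5,8.5,8.5]}' ; python3 log.py
python3 - <<'E'
from h import *
from plan import *
R=pose(-13,1);P=np.r_[.5225,.320,.13]+.019*R.as_matrix()[:,2]
print(rel(bot.observe()["joints"],P,R))
a=cv2.resize(bot.capture("top")[130:240,110:240],(520,440),interpolation=2);b=cv2.resize(bot.capture("side")[90:200,210:280],(280,440),interpolation=2)
cv2.imwrite("pics/t2.png",np.hstack([a,b])[:,:,::-1])
E
```

```text
clock: 8.85
eef_pos: [0.5419, 0.3171, 0.2547]
tcp_rot: [-21.1, -89.4, -171.6]
wrist_force: [-0.2, -0.2, 0.5]
width: 0.085
finger_force: 0.0
J [  42.3   18.3  118.8  242.5   67.5 -126.9] P [0.542 0.317 0.255] R [ -21.1  -89.4 -171.6] F [-0.2 -0.2  0.5]
([-12.48, 0.2, -0.14], [-0.3, -0.6, -0.2])
```

View pics/t2.png

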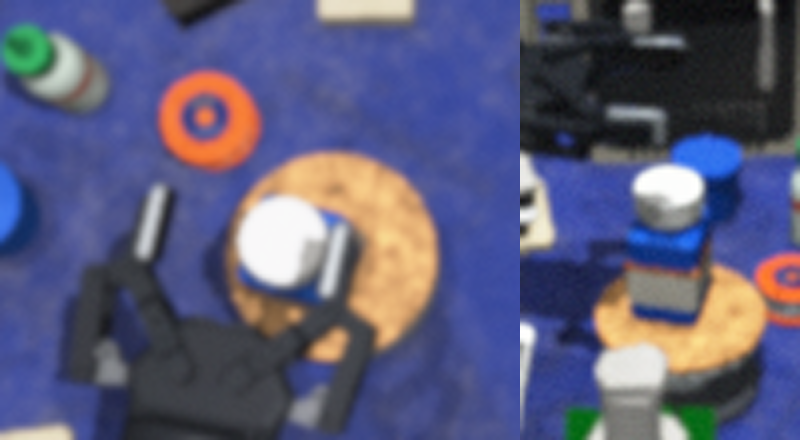

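The top crop shows the open fingers with their midpoint at about (170.7,190.5), 0.255 m up. The bottle below is untouched and seems centred once parallax is allowed for; I'll check that.

```bash
python3 - <<'E'
from h import *
for u,v in((150,222),(335,262)): print(onz("top",110+u/4,130+v/4,.255))
print(proj("top",[.542-.019*.974-.008,.317+.019*.225,.255]),proj("top",[.5225,.320,.18]))
E
```

```text
[0.52039991 0.37212055]
[0.49832628 0.27881589]
[172.69471771 187.4404339 ] [180.15885221 189.66502657]
```

```bash

python3 -m creep '{"xyz":[[-1.5,0.2,-0.1],[-3,0.2,-0.1],[-4.5,0.2,-0.1],[-6,0.2,-0.1],[-7.5,0.2,-0.1],[-9,0.2,-0.1],[-10.5,0.2,-0.1],[-11.5,0.2,-0.1],[-12.1,0.2,-0.1],[-12.4,0.2,-0.1],[-12.4,0.2,-0.1],[-12.4,0.2,-0.1]],"dr":[[0,-0.6,0],[0,-0.6,0],[0,-0.6,0],[0,-0.6,0],[0,-0.6,0],[0,-0.6,0],[0,-0.6,0],[0,-0.6,0],[0,-0.6,0],[0,-0.6,0],[0,-0.6,0],[0,-0.6,0]],"fingers":[8.5,8.5,8.5,8.5,8.5,8.5,8.5,8.5,8.5,8.5,8.5,8.5]}' ; python3 log.py
python3 -m creep '{"xyz":[[0,0,0],[0,0,0],[0,0,0],[0,0,0],[0,0,0],[0,0,0],[0,0,0],[0,0,0],[0,0,0],[0,0,0]],"dr":[[0,0,0],[0,0,0],[0,0,0],[0,0,0],[0,0,0],[0,0,0],[0,0,0],[0,0,0],[0,0,0],[0,0,0]],"fingers":[7.8,7.2,6.6,6.2,5.9,5.6,5.3,5,5,5]}' 60; python3 log.py
```

```text
clock: 10.15
eef_pos: [0.5423, 0.3169, 0.1332]
tcp_rot: [-77.8, -89.5, -115.0]
wrist_force: [-0.7, 0.4, -0.1]
width: 0.0849
finger_force: 0.0
J [  42.3   36.2  114.6  238.5   73.9 -114.1] P [0.542 0.317 0.133] R [ -77.8  -89.5 -115. ] F [-0.7  0.4 -0.1]
clock: 11.15
eef_pos: [0.542, 0.3166, 0.1326]
tcp_rot: [-81.1, -89.5, -111.7]
wrist_force: [-2.7, -0.3, 1.7]
width: 0.0546
finger_force: 60.4
J [  42.3   36.3  114.6  238.5   73.9 -114.1] P [0.542 0.317 0.133] R [ -81.1  -89.5 -111.7] F [-2.7 -0.3  1.7]
```

```bash
python3 - <<'E'
from rig import bot
import json
s=bot.observe();json.dump(s["joints"].tolist(),open("qg.json","w"))
E
python3 -m creep '{"xyz":[[0.3,0,0],[0.8,0,0],[1.5,0,0],[2.5,0,0],[3.7,0,0],[5,0,0],[6.5,0,0],[8,0,0],[9.5,0,0],[10.5,0,0],[11,0,0],[11,0,0]],"dr":[[0,0,0],[0,0,0],[0,0,0],[0,0,0],[0,0,0],[0,0,0],[0,0,0],[0,0,0],[0,0,0],[0,0,0],[0,0,0],[0,0,0]],"fingers":[5,5,5,5,5,5,5,5,5,5,5,5]}'; python3 log.py
python3 - <<'E'
from h import *
from plan import *
a=cv2.resize(bot.capture("top")[130:240,110:240],(520,440),interpolation=2);b=cv2.resize(bot.capture("side")[90:200,210:280],(280,440),interpolation=2)
cv2.imwrite("pics/t3.png",np.hstack([a,b])[:,:,::-1])
E
```

```text
clock: 12.35
eef_pos: [0.5418, 0.3159, 0.2434]
tcp_rot: [-79.1, -89.5, -113.6]
wrist_force: [0.1, -0.1, -3.4]
width: 0.0542
finger_force: 60.9
J [  42.2   19.4  118.8  242.3   67.6 -125.6] P [0.542 0.316 0.243] R [ -79.1  -89.5 -113.6] F [ 0.1 -0.1 -3.4]
```

View pics/t3.png

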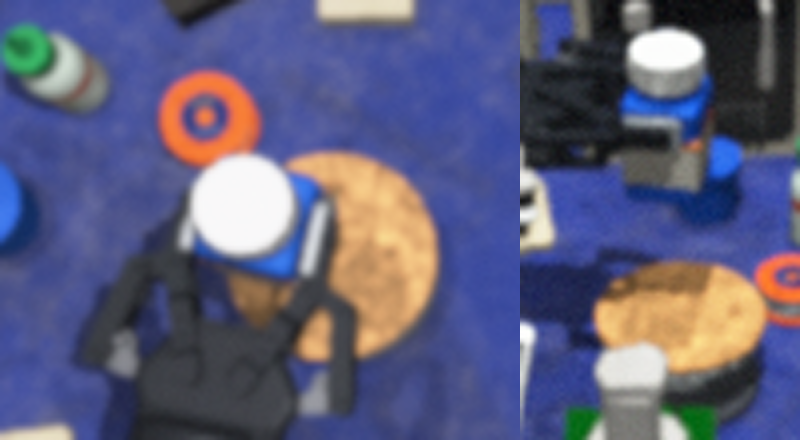

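The bottle is held upright between the pads, clear of the stand, with its cap centre at about (170.75,181.25).

```bash
cat > tgt.py <<'E'
from h import *
from plan import *
qg=json.load(open("qg.json"));pg,Rg=fk(qg)
zt=Rg.as_matrix()[:,2];psi=np.degrees(np.arctan2(zt[1],zt[0]))
Rz=lambda a:Ro.from_euler("z",a,degrees=True)
b=np.r_[(pg-.019*zt)[:2],.18]            # cap at grasp: bottle on the tool axis
cap_t=Rg.inv().apply(b-pg)               # cap in tool frame
flip=Ro.from_rotvec(np.pi*np.array([np.cos(np.radians(psi)),np.sin(np.radians(psi)),0]))
def inv(psim,cap):  # tool pose for inverted bottle with cap at given point
    R=Rz(psim-psi)*flip*Rg;return np.array(cap)-R.apply(cap_t),R
E
python3 - <<'E'
from tgt import *
print("psi",psi,"cap seen",onz("top",170.75,181.25,.291),"exp",b, "cap_t",cap_t)
q=bot.observe()["joints"];p,R=fk(q);print("tool z",R.as_matrix()[:,2],"cap now",p+R.apply(cap_t))
R2=flip*Rg;print(rel(q,p+[0,0,.0],R2))
q2,e=ik(p,R2,[42,19,119,242,68,55]);print(np.round(q2),e)
for z in(.18,.12,.095):
  P,Rm=inv(-30,[.589,.090,z]);x=walk(q2,P,Rm);print(z,rel(q2,P,Rm),len(x),max(e for _,e in x),np.round(x[-1][0]),"wr",np.round(pts(x[-1][0])[1],2),np.round(P,3));q2=x[-1][0]
E
```

```text
psi -12.747311187837163 cap seen [0.52175067 0.31785152] exp [0.52299195 0.32095233 0.18      ] cap_t [ 0.04733446 -0.00037192 -0.01894166]
tool z [ 9.75357590e-01 -2.20629922e-01  8.99255647e-05] cap now [0.52256524 0.31992683 0.28929609]
([0.0, 0.0, 0.0], [0.1, -0.0, -180.0])
[ 42.  19. 119. 242.  68.  54.] 2.0157614466498325e-10
0.18 ([1.28, -21.53, 11.47], [17.3, -0.1, 0.0]) 6 5.995204332975845e-14 [ 17.  17. 125. 234.  65.  61.] wr [0.34 0.23 0.23] [0.605 0.081 0.227]
0.12 ([6.0, -0.05, 0.01], [-0.0, 0.0, 0.0]) 2 3.593542130531091e-12 [ 17.  27. 123. 232.  70.  67.] wr [0.34 0.23 0.17] [0.605 0.081 0.167]
0.095 ([2.5, -0.02, 0.0], [0.0, -0.0, 0.0]) 1 9.992007221626409e-14 [ 17.  32. 121. 231.  72.  70.] wr [0.34 0.23 0.14] [0.605 0.081 0.142]
```

```bash

for i in 1 2; do python3 -m creep '{"xyz":[[0,0,0],[0,0,0],[0,0,0],[0,0,0],[0,0,0],[0,0,0],[0,0,0],[0,0,0],[0,0,0],[0,0,0],[0,0,0],[0,0,0]],"dr":[[0,0,4],[0,0,11],[0,0,19],[0,0,27],[0,0,35],[0,0,43],[0,0,51],[0,0,59],[0,0,67],[0,0,75],[0,0,83],[0,0,90]],"fingers":[5,5,5,5,5,5,5,5,5,5,5,5]}'>/dev/null; python3 log.py; done
python3 - <<'E'
from tgt import *
q=bot.observe()["joints"]
P,Rm=inv(-30,[.589,.090,.17]);print(rel(q,P,Rm))
E
```

```text
J [ 42.2  19.6 118.9 242.3  67.6 -35.3] P [0.542 0.316 0.241] R [ -90.     0.7 -102.7] F [-0.3  0.2 -3.8]
J [ 42.2  19.6 118.9 242.3  67.6  54.7] P [0.542 0.316 0.241] R [91.8 89.3 79.1] F [ 0.1  0.4 -4.2]
([2.14, -21.54, 11.48], [17.3, -0.1, -0.2])
```

```bash

python3 -m creep '{"xyz":[[0.1,-1,0.5],[0.3,-3,1.6],[0.5,-5.3,2.8],[0.7,-7.6,4],[1,-9.9,5.3],[1.2,-12.2,6.5],[1.4,-14.5,7.7],[1.7,-16.8,9],[1.9,-19,10.1],[2,-20.6,11],[2.1,-21.5,11.5],[2.1,-21.5,11.5]],"dr":[[1,0,0],[2.5,0,0],[4.3,0,0],[6.1,0,0],[8,0,0],[9.8,0,0],[11.6,0,0],[13.5,0,0],[15.3,0,0],[16.5,0,0],[17.3,0,0],[17.3,0,0]],"fingers":[5,5,5,5,5,5,5,5,5,5,5,5]}'>/dev/null; python3 log.py
python3 - <<'E'
from tgt import *
q=bot.observe()["joints"];p,R=fk(q);print("cap",p+R.apply(cap_t))
P,Rm=inv(-30,[.589,.090,.095]);print(rel(q,P,Rm))
a=cv2.resize(bot.capture("top")[110:210,220:340],(420,350),interpolation=2);b=cv2.resize(bot.capture("side")[150:280,230:340],(370,437),interpolation=2)
o=np.zeros((437,790,3),np.uint8);o[:350,:420]=a;o[:,420:]=b;cv2.imwrite("pics/t4.png",o[:,:,::-1])
print("proj cap side",proj("side",p+R.apply(cap_t)),"cup",proj("side",[.589,.09,.095]))
E
```

```text
J [ 17.4  18.6 124.5 233.9  66.   61.3] P [0.607 0.08  0.219] R [110.   89.7  79.8] F [ 0.3 -0.3 -2.8]
cap [0.58961711 0.08938227 0.17218968]
([7.72, -0.03, -0.07], [-0.2, -0.0, 0.1])
proj cap side [279.61935805 191.82964928] cup [278.07706655 213.41931319]
```

View pics/t4.png

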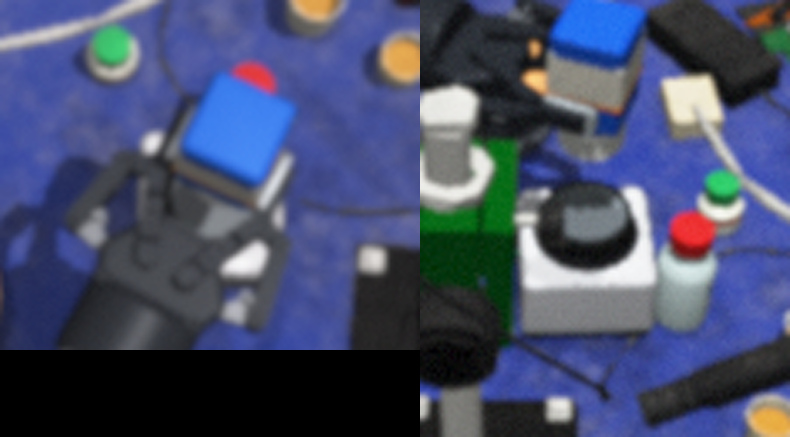

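The inverted bottle is above the cup and the red-capped bottle is clear. In the side view the bottle's bottom is at about (282.9,158) and the cup top at (279.6,214); in the top view the bottom is at (288,145.7).

```bash
python3 - <<'E'
from tgt import *
q=bot.observe()["joints"];p,R=fk(q);c=p+R.apply(cap_t)+[0,0,.11]
print(c,proj("side",c),proj("top",c),"from pics",onz("side",282.9,158,c[2]),onz("top",288,145.7,c[2]),"cup side",onz("side",279.6,214,.095))
E
```

```text
[0.58946858 0.09082098 0.28248005] [281.56888342 155.60683534] [287.17922047 146.03264234] from pics [0.59125944 0.08193869] [0.59011178 0.08918329] cup side [0.59266049 0.08761647]
```

```bash

python3 -m creep '{"xyz":[[0.5,0,0],[1.3,0,0],[2.3,0,0],[3.3,0,0],[4.3,0,0],[5.2,0,0],[6,0,0],[6.6,0,0],[6.9,0,0],[7.1,0,0],[7.1,0,0]],"dr":[[0,0,0],[0,0,0],[0,0,0],[0,0,0],[0,0,0],[0,0,0],[0,0,0],[0,0,0],[0,0,0],[0,0,0],[0,0,0]],"fingers":[5,5,5,5,5,5,5,5,5,5,5]}' 80; python3 log.py
python3 -m creep '{"xyz":[[0.1,0,0],[0.2,0,0],[0.3,0,0],[0.4,0,0],[0.5,0,0],[0.6,0,0],[0.7,0,0],[0.8,0,0],[0.8,0,0]],"dr":[[0,0,0],[0,0,0],[0,0,0],[0,0,0],[0,0,0],[0,0,0],[0,0,0],[0,0,0],[0,0,0]],"fingers":[5,5,5,5,5,5,5,5,5]}'; python3 log.py
python3 - <<'E'
from tgt import *
q=bot.observe()["joints"];p,R=fk(q);print(p+R.apply(cap_t))
E
```

```text
clock: 17.25
eef_pos: [0.6069, 0.0815, 0.1489]
tcp_rot: [98.8, 89.5, 68.7]
wrist_force: [-0.6, -0.7, -2.6]
width: 0.0535
finger_force: 87.5
J [ 17.6  30.6 121.5 231.2  71.5  69. ] P [0.607 0.082 0.149] R [98.8 89.5 68.7] F [-0.6 -0.7 -2.6]
clock: 18.15
eef_pos: [0.607, 0.0815, 0.1416]
tcp_rot: [86.9, 89.5, 56.8]
wrist_force: [-2.6, 0.2, 2.1]
width: 0.0534
finger_force: 87.7
J [ 17.6  31.9 121.  230.9  72.2  69.8] P [0.607 0.082 0.142] R [86.9 89.5 56.8] F [-2.6  0.2  2.1]
[0.59014427 0.09131523 0.09444839]
```

```bash

python3 -m creep '{"xyz":[[0.1,0,0],[0.2,0,0],[0.3,0,0],[0.4,0,0],[0.5,0,0],[0.6,0,0],[0.7,0,0],[0.75,0,0],[0.75,0,0]],"dr":[[0,0,0],[0,0,0],[0,0,0],[0,0,0],[0,0,0],[0,0,0],[0,0,0],[0,0,0],[0,0,0]],"fingers":[5,5,5,5,5,5,5,5,5]}'; python3 log.py
python3 - <<'E'
from tgt import *
q=bot.observe()["joints"];p,R=fk(q);print(p+R.apply(cap_t))
E
```

```text
clock: 19.05
eef_pos: [0.607, 0.0815, 0.1348]
tcp_rot: [75.7, 89.5, 45.6]
wrist_force: [-5.8, -0.5, 7.3]
width: 0.0538
finger_force: 88.3
J [ 17.6  33.2 120.6 230.7  72.8  70.5] P [0.607 0.081 0.135] R [75.7 89.5 45.6] F [-5.8 -0.5  7.3]
[0.59025026 0.09123343 0.08757449]
```

```bash

python3 -m creep '{"xyz":[[0.06,0,0],[0.12,0,0],[0.12,0,0],[0.12,0,0],[0.12,0,0],[0.12,0,0],[0.12,0,0],[0.12,0,0],[0.12,0,0],[0.12,0,0],[0.12,0,0],[0.12,0,0]],"dr":[[0,0,0],[0,0,0],[0,0,0],[0,0,0],[0,0,0],[0,0,0],[0,0,0],[0,0,0],[0,0,0],[0,0,0],[0,0,0],[0,0,0]],"fingers":[5,5,5,5,5,5,5,5,5,5,5,5]}'; python3 log.py
python3 -m creep '{"xyz":[[0,0,0],[0,0,0],[0,0,0],[0,0,0],[0,0,0]],"dr":[[0,0,0],[0,0,0],[0,0,0],[0,0,0],[0,0,0]],"fingers":[5,5,5,5,5]}'; python3 log.py
python3 - <<'E'
from h import *
b=cv2.resize(bot.capture("side")[140:280,230:340],(440,560),interpolation=2);cv2.imwrite("pics/t5.png",b[:,:,::-1])
E
```

```text
clock: 20.25
eef_pos: [0.607, 0.0815, 0.1339]
tcp_rot: [71.8, 89.5, 41.7]
wrist_force: [-6.6, -0.8, 9.6]
width: 0.0535
finger_force: 88.4
J [ 17.6  33.4 120.5 230.7  72.9  70.6] P [0.607 0.082 0.134] R [71.8 89.5 41.7] F [-6.6 -0.8  9.6]
clock: 20.75
eef_pos: [0.607, 0.0815, 0.1339]
tcp_rot: [71.9, 89.5, 41.8]
wrist_force: [-6.0, -0.9, 8.6]
width: 0.0539
finger_force: 88.4
J [ 17.6  33.4 120.5 230.7  72.9  70.6] P [0.607 0.081 0.134] R [71.9 89.5 41.8] F [-6.  -0.9  8.6]
```

View pics/t5.png

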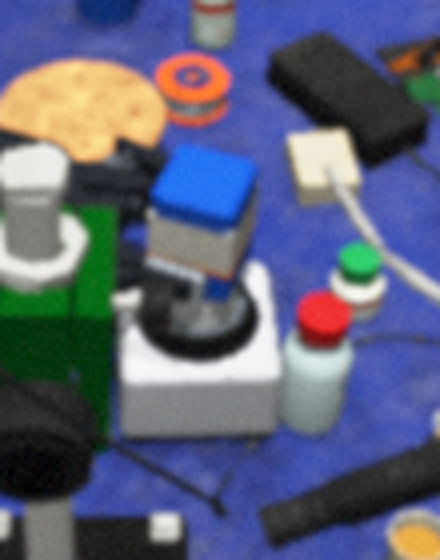

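The cap sits centred on the depressed cup; it has been held for about 1.5 s at about 12 N net. Lifting off.

```bash

python3 -m creep '{"xyz":[[-0.2,0,0],[-0.5,0,0],[-0.9,0,0],[-1.4,0,0],[-2.2,0,0],[-3.2,0,0],[-4.5,0,0],[-6,0,0],[-7.5,0,0],[-9,0,0],[-10,0,0],[-10.5,0,0]],"dr":[[0,0,0],[0,0,0],[0,0,0],[0,0,0],[0,0,0],[0,0,0],[0,0,0],[0,0,0],[0,0,0],[0,0,0],[0,0,0],[0,0,0]],"fingers":[5,5,5,5,5,5,5,5,5,5,5,5]}'>/dev/null; python3 log.py
python3 - <<'E'
from tgt import *
q=bot.observe()["joints"];p,R=fk(q)
P,R1=inv(psi,[.528,.310,p[2]-.047+.008]);print(rel(q,P,R1),P); x=walk(q,P,R1);print(max(e for _,e in x),np.round(x[-1][0]))
E
```

```text
J [ 17.5  15.6 125.  234.8  64.5  59.2] P [0.607 0.081 0.238] R [94.8 89.5 64.8] F [ 1.6 -0.2 -2.9]
([-0.67, 16.48, -16.4], [-17.3, 0.2, -0.1]) [0.54653169 0.30580762 0.24689487]
6.897260540483785e-14 [ 41.  18. 120. 241.  66.  54.]
```

```bash

python3 -m creep '{"xyz":[[0,0.6,-0.6],[-0.1,2,-2],[-0.2,3.8,-3.8],[-0.3,5.5,-5.5],[-0.4,7.3,-7.3],[-0.4,9.1,-9.1],[-0.5,10.9,-10.8],[-0.6,12.7,-12.6],[-0.7,14.4,-14.3],[-0.7,15.7,-15.6],[-0.7,16.5,-16.4],[-0.7,16.5,-16.4]],"dr":[[-0.7,0,0],[-2.1,0,0],[-3.9,0,0],[-5.7,0,0],[-7.6,0,0],[-9.5,0,0],[-11.4,0,0],[-13.3,0,0],[-15.1,0,0],[-16.5,0,0],[-17.3,0,0],[-17.3,0,0]],"fingers":[5,5,5,5,5,5,5,5,5,5,5,5]}'>/dev/null; python3 log.py
for i in 1 2; do python3 -m creep '{"xyz":[[0,0,0],[0,0,0],[0,0,0],[0,0,0],[0,0,0],[0,0,0],[0,0,0],[0,0,0],[0,0,0],[0,0,0],[0,0,0],[0,0,0]],"dr":[[0,0,-4],[0,0,-11],[0,0,-19],[0,0,-27],[0,0,-35],[0,0,-43],[0,0,-51],[0,0,-59],[0,0,-67],[0,0,-75],[0,0,-83],[0,0,-90]],"fingers":[5,5,5,5,5,5,5,5,5,5,5,5]}'>/dev/null; python3 log.py; done
python3 - <<'E'
from tgt import *
q=bot.observe()["joints"];p,R=fk(q)
P=np.array([.528,.310,.18])-Rg.apply(cap_t);print(rel(q,P,Rg),P,"grasp P z",pg)
a=cv2.resize(bot.capture("top")[130:240,110:240],(520,440),interpolation=2);b=cv2.resize(bot.capture("side")[90:200,210:280],(280,440),interpolation=2)
cv2.imwrite("pics/t6.png",np.hstack([a,b])[:,:,::-1])
E
```

```text
J [ 40.8  18.5 119.7 241.1  66.7  54.7] P [0.547 0.307 0.245] R [85.7 89.6 73. ] F [-0.  -0.5 -3.2]
J [ 40.7  18.4 119.8 241.1  66.7 -35.6] P [0.547 0.305 0.245] R [-9.000e+01  1.000e-01 -1.028e+02] F [-0.1 -0.4 -2.2]
J [  40.7   18.4  119.8  241.1   66.7 -125.6] P [0.547 0.305 0.245] R [ -75.2  -89.9 -117.7] F [-0.1 -0.  -3.5]
([-11.28, -0.08, -0.06], [0.1, 0.0, 0.3]) [0.54653169 0.30580762 0.13268746] grasp P z [0.54152364 0.31675995 0.13268746]
```

View pics/t6.png

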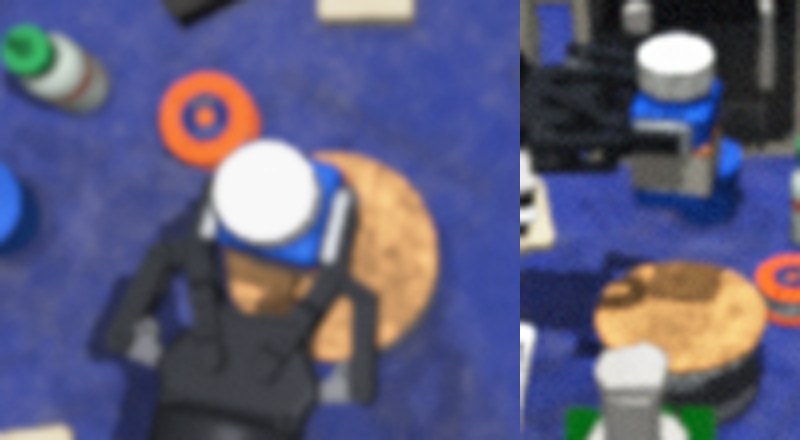

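The bottle is upright again over the stand, well gripped. Lowering it, with the last part slow.

```bash

python3 -m creep '{"xyz":[[-0.5,0,0],[-1.5,0,0],[-3,0,0],[-4.5,0,0],[-6,0,0],[-7.3,0,0],[-8.5,0,0],[-9.4,0,0],[-10,0,0],[-10.4,0,0],[-10.6,0,0],[-10.6,0,0]],"dr":[[0,0,0.2],[0,0,0.2],[0,0,0.2],[0,0,0.2],[0,0,0.2],[0,0,0.2],[0,0,0.2],[0,0,0.2],[0,0,0.2],[0,0,0.2],[0,0,0.2],[0,0,0.2]],"fingers":[5,5,5,5,5,5,5,5,5,5,5,5]}'>/dev/null; python3 log.py
python3 -m creep '{"xyz":[[-0.1,0,0],[-0.2,0,0],[-0.3,0,0],[-0.4,0,0],[-0.5,0,0],[-0.5,0,0]],"dr":[[0,0,0],[0,0,0],[0,0,0],[0,0,0],[0,0,0],[0,0,0]],"fingers":[5,5,5,5,5,5]}'>/dev/null; python3 log.py
```

```text
J [  40.8   34.7  115.8  237.2   73.1 -113.7] P [0.547 0.307 0.14 ] R [ -83.9  -89.3 -108.8] F [-1.5 -0.1 -2.1]
J [  40.8   35.6  115.6  237.1   73.4 -113.3] P [0.547 0.307 0.135] R [ -85.5  -89.4 -107.2] F [ 0.8 -0.2 -2.6]
```

```bash

python3 -m creep '{"xyz":[[-0.1,0,0],[-0.2,0,0],[-0.2,0,0]],"dr":[[0,0,0],[0,0,0],[0,0,0]],"fingers":[5,5,5]}'>/dev/null; python3 log.py
python3 -m creep '{"xyz":[[-0.05,0,0],[-0.1,0,0],[-0.1,0,0]],"dr":[[0,0,0],[0,0,0],[0,0,0]],"fingers":[5,5,5]}'>/dev/null; python3 log.py
```

```text
J [  40.8   35.9  115.4  237.    73.5 -113.1] P [0.547 0.307 0.133] R [ -84.2  -89.3 -108.5] F [-0.2  0.1 -3.8]
J [  40.8   36.   115.4  237.    73.6 -113. ] P [0.548 0.307 0.133] R [ -74.8  -89.3 -117.9] F [-2.  -0.8  3.4]
```

```bash

python3 -m creep '{"xyz":[[0,0,0],[0,0,0],[0,0,0],[0,0,0],[0,0,0],[0,0,0],[0,0,0],[0,0,0],[0,0,0],[0,0,0],[0,0,0],[0,0,0]],"dr":[[0,0,0],[0,0,0],[0,0,0],[0,0,0],[0,0,0],[0,0,0],[0,0,0],[0,0,0],[0,0,0],[0,0,0],[0,0,0],[0,0,0]],"fingers":[5.5,5.8,6.2,6.6,7,7.4,7.8,8.2,8.5,8.5,8.5,8.5]}'; python3 log.py
python3 -m creep '{"xyz":[[0.5,0,0],[1.5,0,0],[2.8,0,0],[4,0,0],[5.5,0,0],[7,0,0],[8.5,0,0],[10,0,0],[11.5,0,0],[13,0,0],[14,0,0],[14,0,0]],"dr":[[0,0,0],[0,0,0],[0,0,0],[0,0,0],[0,0,0],[0,0,0],[0,0,0],[0,0,0],[0,0,0],[0,0,0],[0,0,0],[0,0,0]],"fingers":[8.5,8.5,8.5,8.5,8.5,8.5,8.5,8.5,8.5,8.5,8.5,8.5]}'; python3 log.py
python3 - <<'E'
from h import *
a=cv2.resize(bot.capture("top")[120:220,130:320],(570,300),interpolation=2);b=cv2.resize(bot.capture("side")[90:270,210:340],(390,540),interpolation=2)
o=np.zeros((540,790,3),np.uint8);o[:300,:400]=a[:,:400];o[:,400:]=b;cv2.imwrite("pics/t7.png",o[:,:,::-1])
E
```

```text
clock: 29.3
eef_pos: [0.5475, 0.3066, 0.1318]
tcp_rot: [-84.6, -89.3, -108.2]
wrist_force: [0.2, 0.7, 0.3]
width: 0.0849
finger_force: 0.0
J [  40.8   36.   115.4  237.    73.5 -113. ] P [0.547 0.307 0.132] R [ -84.6  -89.3 -108.2] F [0.2 0.7 0.3]
clock: 30.5
eef_pos: [0.5473, 0.3054, 0.2743]
tcp_rot: [-75.7, -89.2, -117.0]
wrist_force: [0.0, 0.1, -0.1]
width: 0.0852
finger_force: 0.0
J [  40.7   14.4  120.2  242.4   65.1 -128.3] P [0.547 0.305 0.274] R [ -75.7  -89.2 -117. ] F [ 0.   0.1 -0.1]
```

View pics/t7.png

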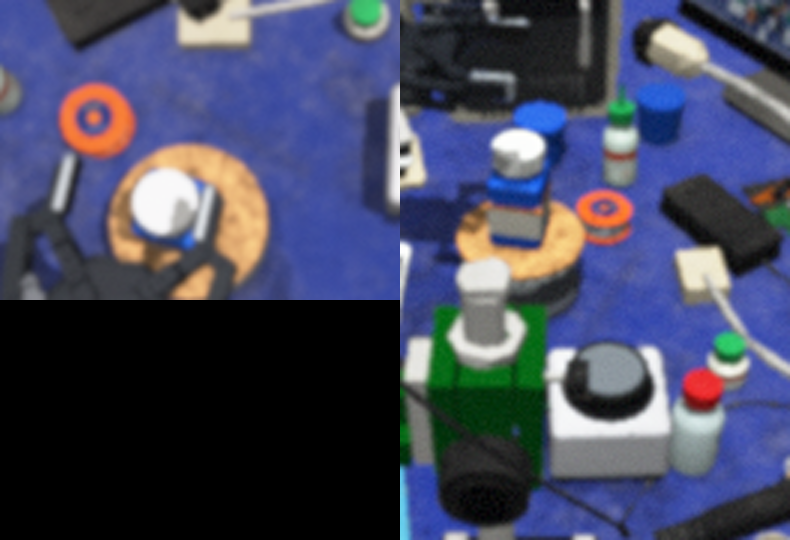

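The bottle stands upright and wholly on the cork, with its cap at about (185,188) in the top view. The cup is back up, the reel and red-capped bottle are unmoved, and the gripper is clear above.

```bash
python3 -c "
from rig import bot
print(bot.finish_job())"
```

```text
the job is handed in; nothing more can be done
None
```

I turned the bottle upside down, pressed its cap onto the mixer cup (about 8 mm down, held for about 1.5 s), stood it upright again on its stand and let go. I handed the job in at about 31 s with the reel and red-capped bottle unmoved.

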